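Release the battery tray of a display plinth

ROBOT

A 6-joint arm with a two-finger parallel gripper is mounted at the origin on the work surface. World frame = base frame: x ahead of the robot, y to its left, z up, the work surface at z = 0. Lengths are in m, angles in rad, forces in N, time in s.
With the tool pointing down it reaches from about 0.35 to 0.975 m from the base axis. Payload 4.9 kg.
Tool frame: the origin (TCP) lies midway between the tips of the shut fingers; the grasp point (between the pads) lies ctrl.grip_depth behind it (ctrl.grip_depth is the distance from the TCP to the grasp point, in m); y points along the fingers, z is the direction in which the jaws open and shut, and the axes are right-handed (so a half turn about y gives the same grasp; the last joint's range is limited). The gripper opens to 85 mm and grips with 20 to 120 N. Pads are 22 mm wide; open, the fingers measure 114 mm over their backs; the gripper's body (76 mm by 85 mm) begins 54 mm behind the grasp point. The pads swing forward as they close: fully open they stand 13 mm farther back than shut.
Start: joints at [-1.32, 0.053, 1.613, -0, 1.476, -0.119], TCP at [0.226, -0.583, 0.231] pointing down, gripper open.
Joint ranges: [-3.01, 3.01], [-1.01, 2.22], [0.06, 2.58], [-1.02, 4.17], [0.09, 2.62], [-3.14, 3.14]. Speed limits (rad/s): [2.57, 2.57, 3.14, 3.14, 3.14, 3.14].

INTERFACE

Orientations are given as a rotation vector (axis times angle).
In Python, from station import ctrl gives the robot as it stands.
- The arm moves only by the tool jog_arm, never from a script. Its argument "moves" is a list of rows, each a list of 6 numbers: the shift along the tool's x, y, z in mm, then the turn, a rotation vector about the tool's x, y, z in rad. In form: [[x, y, z, wx, wy, wz], ...]. A call has 1 to 12 rows; each row shifts and turns the commanded pose from where the row before left it, along the tool's axes as they then stand; what a row does not reach is not made up. A row lasts 1/10 s, in which the tool goes at most 50 mm and 8.59 degrees, less where a joint would pass 70% of its speed; a pose out of reach is approached as far as the arm can. A call is refused whole if a number of a shift passes 50 or a number of a turn 0.15, either way. A call with a gripper value outside its range is refused whole. "grip" is the finger opening in mm, from 0 to 85.4, set as the call begins (left out, the last holds). The fingers move at their own pace and stop on an object; "grip_force" is the grip in N (left out, the last holds). Time passes only in rows, so rows that do not move let the fingers close. It gives the time, the measured TCP pose, the force and the opening at its end, in the units of the state.
- ctrl.get_obs(): the state, without advancing time (a new reading comes with each control period).
- ctrl.get_image(name): name is "side" or "top" or "wrist"; returns the picture (420x560x3 uint8, red, green, blue); there is no depth.
- ctrl.camera_params(name): a dict with "fx", "fy", "cx", "cy" (pixels), "pose" (4x4, takes a point from camera to world coordinates); the wrist camera has in their place "T_tool_cam" (4x4, takes a point from camera to tool coordinates, whose origin is the TCP and whose axes are the tool frame's). Camera axes: x right, y up, looking along -z (the intrinsics and any distortion apply to the point x, -y, -z); pixel columns grow to the right and rows downward; lengths in m; the calibration is good to about 2 mm. A picture is of the moment at which its call begins: read the wrist's pose just before it. camera_params takes no time and is no camera call.
- ctrl.finish_job(): hands the job in, once; it reports no verdict.
The state is a dict: "t": time; "q": joint angles; "dq": joint speeds; "effort": joint torques, N m; "tool_pos": TCP position; "tool_rot": TCP orientation; "contact_force": force on the tool from outside, world axes, zero at the start; "wrist_torque": the same for the moment, N m; "opening": finger opening in m.
Only numpy, scipy, OpenCV 4.12 (cv2) and the standard library are available. Lean on these libraries where they do the work, as an engineer would, in place of code of your own. Each camera call takes 0.05 s, during which the arm holds its last target. There are 200 camera calls.

TASK

Take the rod out of its white block, push its steel end down through the narrow slot in the top of the display plinth and feel along the ledge inside for the recess with the springy latch tab; press that tab until the battery tray springs out of the plinth's front. Then put the rod back in its block, standing upright and fully home. Be gentle: the mouldings inside crack above about 30 N, touch the plinth and its tray with the rod only, and leave the pots and ornaments around undisturbed.

Things in the scene. Friction and masses are not known exactly. Their poses are not given: they have to be found in the camera images.
- plinth: White light-up display plinth, a fixed box 150 (x) x 200 (y) x 85 mm high; origin at the centre of its underside, z up. Its front, with the grey battery tray front (142 x 29 mm, from 8 to 37 mm above the table), is its -x side. On its top, 22 mm behind the centre, is a round light disc 98 mm across standing 5 mm proud.
- slot (a point): Centre of the slot, at the level of the plinth's top; axes as the plinth's. The slot is 10 mm wide (x) and 64 mm long (y), through a 5 mm top plate.
- ledge (a point): Point 26 mm straight below the slot's centre, at the level of the rigid flat ledge that runs under the whole slot. The ledge has one recess, 17 mm long in y, whose centre lies anywhere within 22 mm either side of this point in y, unseen and different each time; its bottom is the latch tab, 3 mm below the ledge.
- tab_level (a point): Point 29 mm straight below the slot's centre: the level of the tab's top at rest (not its place along the slot). The tab starts to give at about 3 N, takes 6 to 8 N when 6 mm down, where it frees the tray, and stops after 10 mm (39 mm below the plinth's top); it springs back when let go. The ledge does not give.
- tray (a joint): How far the battery tray has come out, m: 0 shut and latched, 0.045 fully out. Once freed, its own spring drives it out towards the plinth's -x side and holds it there. It cannot be pulled out while latched.
- tray_front (a point): Centre of the outer face of the tray's grey front, which moves with the tray (shut: 76 mm before the plinth's centre, 22.5 mm above the table).
- rod: Loose release rod, about 100 g, 136 mm long, standing upright in the block: steel shank 7 mm in diameter, 72 mm long, below a square wooden handle 20 x 20 mm, 64 mm high. Origin at the steel tip, z towards the handle; x and y square to the handle's sides. Standing home, the handle's underside rests on the block's top, the tip is 8 mm and the handle's middle 112 mm above the table.
- holder: White ceramic block, fixed, 64 x 64 x 80 mm high, with one upright hole for the rod in the middle of its top; origin at the centre of its underside.
- holder_hole0 (a point): Centre of the mouth of the block's hole, at the level of its top (80 mm above the table). The hole is 12 mm in diameter with a 2 mm chamfer and goes right through.
- pot: Bystander: loose white ceramic pot with a green plant, 80 mm across, 55 mm high, plant to about 130 mm; origin at the centre of its underside.
- bowl: Bystander: loose white ceramic bowl, 110 mm across, 50 mm high; origin under its centre.
- pebble: Bystander: loose white ceramic pebble, 68 mm across, 29 mm high; origin under its centre.
- cup: Bystander: loose terracotta cup, 72 mm across, 70 mm high; origin under its centre.

How it is judged:
On the way, in this order (a step that is already met when the one before it is completed fails the run):
1. the rod is lifted clear of its block (z of rod in the frame of holder_hole0 above 0.005 m), for 0.1 s.
2. the rod's tip is through the slot, more than 12 mm below the plinth's top (z of rod in the frame of slot below -0.012 m and x of rod in the frame of slot between -0.006 and 0.006 m and y of rod in the frame of slot between -0.033 and 0.033 m), for 0.1 s.
3. the tray has sprung out (value of joint tray above 0.035 m), for 0.1 s.
At the end, for the whole second after the job is handed in: The tray is out by more than 35 mm, and the rod is back in its block, let go and at rest: tip at least 68 mm below the block's top (home is 72 mm), within 6 mm of the hole's axis, and upright within 0.08 rad (value of joint tray above 0.035 m and horizontal distance between rod and holder_hole0 below 0.006 m and z of rod in the frame of holder_hole0 below -0.068 m and angle between rod's own z axis and vertical below 0.08 rad and linear speed of rod below 0.02 m/s); the robot touches nothing.
It fails at once if the rod presses the plinth or anything in it with more than 30 N (contact force between rod and plinth above 30 N).
It fails at once if the gripper or arm pushes on the plinth or its tray (more than 3 N) (contact force between any of the fingers, the arm and plinth above 3 N).
It fails at once if a pot or ornament is moved by more than 20 mm or tipped (distance of any of pot, bowl, pebble, cup from where it was at the start of the episode above 0.02 m or angle between any of pot, bowl, pebble, cup's own z axis and vertical above 0.3 rad).
It also fails if it takes over 72 s, if anything falls off the work surface, if the arm or the gripper's body presses on something with over 40 N, if the wrist force passes 120 N, or if a joint passes its speed limit or range.

## Working session

There is one attempt and no reset: what is moved stays moved. The work goes in short steps, Python scripts to look and compute and a tool call to move; the robot and the scene stay as the last step left them, time stands still between calls to the robot, and variables do not carry over. Pictures are saved under pics/ and viewed, about 8 in all and at most 12, crops included, and the job is handed in when it is done.

Besides the shell and the picture viewer there is one more tool, called after "Emit:" by a JSON object that holds its "api" and its "payload", one argument or row to a line. jog_arm: Moves the arm, as the interface text tells. Its arguments: {"type":"object","properties":{"moves":{"type":"array","items":{"type":"array","items":{"type":"number"}}},"grip":{"type":"number"},"grip_force":{"type":"number"}},"required":["moves"]}

```bash
ls; mkdir -p pics; python3 - <<'E'
from station import ctrl
import cv2,json,numpy as np
np.set_printoptions(precision=4,suppress=True)
o=ctrl.get_obs();print({k:np.round(v,4) for k,v in o.items()}, ctrl.grip_depth)
for n in("top","side","wrist"):
    cv2.imwrite(f"pics/{n}0.png",ctrl.get_image(n)[:,:,::-1]);print(n,ctrl.camera_params(n))
E
```

```text
pics
{'t': np.float64(0.0), 'q': array([-1.32  ,  0.0533,  1.6143,  0.    ,  1.476 , -0.1191]), 'dq': array([-0.0006,  0.0018, -0.0012, -0.0011, -0.0005,  0.0004]), 'effort': array([  0.0005, -39.3681, -37.0179,  -0.0001,   0.007 ,   0.    ]), 'tool_pos': array([ 0.2257, -0.5821,  0.2301]), 'tool_rot': array([-0.3779,  2.0216, -2.0174]), 'contact_force': array([-0.7203, -0.0188, -0.3171]), 'wrist_torque': array([-0.0362,  0.0108, -0.0043]), 'opening': np.float64(0.0854)} 0.0187
top {'fx': 411.68491012806055, 'fy': 411.68491012806055, 'cx': 272.42816349292895, 'cy': 212.0668949573424, 'pose': array([[ 0.0692,  0.9774, -0.1999,  0.4573],
       [-0.9976,  0.0676, -0.0145,  0.1117],
       [-0.0007,  0.2005,  0.9797,  0.9219],
       [ 0.    ,  0.    ,  0.    ,  1.    ]])}
side {'fx': 491.2976736420096, 'fy': 491.2976736420096, 'cx': 281.7305144271287, 'cy': 215.02120130305286, 'pose': array([[ 0.9905,  0.0846, -0.108 ,  0.5511],
       [-0.1368,  0.6666, -0.7327, -0.5431],
       [ 0.01  ,  0.7406,  0.6719,  0.697 ],
       [ 0.    ,  0.    ,  0.    ,  1.    ]])}
wrist {'fx': 320.45141275048627, 'fy': 320.45141275048627, 'cx': 283.3678675438753, 'cy': 209.15302273387266, 'T_tool_cam': array([[-0.0011, -0.9475, -0.3196, -0.0811],
       [-0.    ,  0.3196, -0.9475, -0.1435],
       [ 1.    , -0.001 , -0.0004, -0.    ],
       [ 0.    ,  0.    ,  0.    ,  1.    ]])}
```

View pics/top0.png

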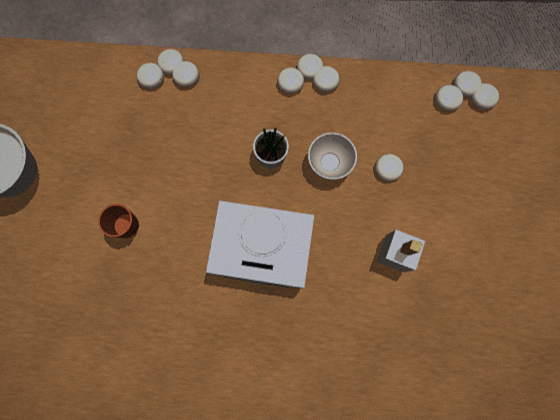

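View pics/side0.png

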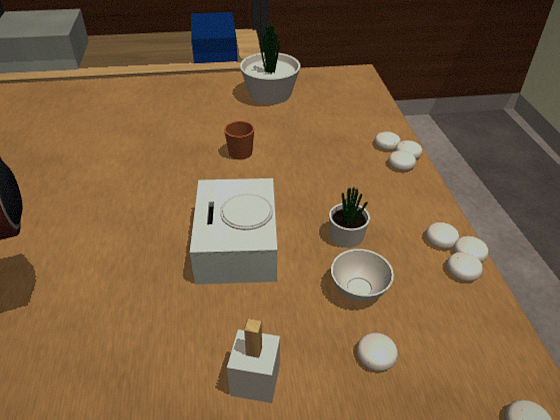

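The top view shows the plinth at about (262,245), the slot at (257,265), and the block at (404,251) with the handle top at (414,245). The side view shows the slot at (211,213) and the handle top at (253,325). Next I'll measure the slot, plinth corners, block and handle.

```bash
cat > h.py <<'E'
from station import ctrl
import cv2,numpy as np
from scipy.spatial.transform import Rotation as R
np.set_printoptions(precision=4,suppress=True)
def cam(n,obs=None):
    p=ctrl.camera_params(n)
    if n=="wrist":
        T=np.eye(4);T[:3,:3]=R.from_rotvec(obs["tool_rot"]).as_matrix();T[:3,3]=obs["tool_pos"];return p,T@p["T_tool_cam"]
    return p,p["pose"]
def ray(n,uv,obs=None):
    p,T=cam(n,obs);d=np.array([(uv[0]-p["cx"])/p["fx"],-(uv[1]-p["cy"])/p["fy"],-1.])
    return T[:3,3],T[:3,:3]@d
def onz(n,uv,z,obs=None):
    c,d=ray(n,uv,obs);return c+d*(z-c[2])/d[2]
def proj(n,P,obs=None):
    p,T=cam(n,obs);q=np.linalg.inv(T)@np.append(P,1);return np.array([p["cx"]-p["fx"]*q[0]/q[2],p["cy"]+p["fy"]*q[1]/q[2]])
def blobs(m,amin):
    cs,_=cv2.findContours(m.astype(np.uint8),cv2.RETR_EXTERNAL,cv2.CHAIN_APPROX_NONE)
    return sorted([c for c in cs if cv2.contourArea(c)>amin],key=cv2.contourArea,reverse=True)
def cen(c):
    M=cv2.moments(c);return np.array([M["m10"],M["m01"]])/M["m00"]
E
python3 - <<'E'
from h import *
def roi(m,x0,y0,x1,y1):
    o=np.zeros_like(m);o[y0:y1,x0:x1]=m[y0:y1,x0:x1];return o
for n,sl,hd,bl,pl in(("top",(235,255,280,275),(395,225,430,265),(375,220,440,280),(195,195,325,295)),("side",(203,195,219,230),(238,312,270,360),(225,325,285,402),(185,172,285,285))):
    im=cv2.imread(f"pics/{n}0.png");hsv=cv2.cvtColor(im,cv2.COLOR_BGR2HSV)
    H,S,V=[hsv[:,:,i].astype(int) for i in range(3)]
    for c in blobs(roi(V<70,*sl),10)[:1]:
        r=cv2.minAreaRect(c);print(n,"slot",cen(c),r,onz(n,cen(c),.085)); b=cv2.boxPoints(r);print(np.array([onz(n,q,.085) for q in b])[:,:2])
    for c in blobs(roi((S>110)&(V>120),*hd),10)[:2]: print(n,"handle",cen(c),cv2.minAreaRect(c),onz(n,cen(c),.144))
    for c in blobs(roi((S<60)&(V>110),*bl),30)[:2]: print(n,"block",cv2.minAreaRect(c),cen(c))
    for c in blobs(roi((S<60)&(V>110),*pl),500)[:1]:
        b=cv2.boxPoints(cv2.minAreaRect(c));P=np.array([onz(n,q,.085)[:2] for q in b]);print(n,"plinth",b.tolist(),P,P.mean(0),np.linalg.norm(np.diff(P,axis=0),axis=1))
a=cv2.resize(cv2.imread("pics/top0.png")[195:295,200:440],None,fx=3.3,fy=3.3,interpolation=cv2.INTER_CUBIC)
b=cv2.resize(cv2.imread("pics/side0.png")[300:410,200:300],None,fx=2.4,fy=2.4,interpolation=cv2.INTER_CUBIC)
o=np.zeros((600,800,3),np.uint8);o[:a.shape[0],:a.shape[1]]=a[:, :800];o[332:332+b.shape[0],:b.shape[1]]=b
cv2.imwrite("pics/crop1.png",o)
E
```

```text
top slot [257.0074 264.7274] ((256.9635009765625, 264.7310791015625), (30.724626541137695, 3.951051712036133), 8.972626686096191) [0.5175 0.1477 0.085 ]
[[0.5162 0.1791]
 [0.5241 0.1785]
 [0.5187 0.1165]
 [0.5108 0.1172]]
top handle [419.0626 238.463 ] ((412.0, 244.5), (39.0, 34.0), 90.0) [ 0.5841 -0.1587  0.144 ]
top handle [414.2778 244.8194] ((415.1896667480469, 245.77586364746094), (9.47046184539795, 8.727680206298828), 21.801406860351562) [ 0.5713 -0.1496  0.144 ]
top block ((405.3441162109375, 249.44544982910156), (32.37434005737305, 31.8552188873291), 19.290042877197266) [405.241  249.5026]
top plinth [[205.4380340576172, 272.6994323730469], [216.52464294433594, 199.71261596679688], [314.8385009765625, 214.64639282226562], [303.75189208984375, 287.6332092285156]] [[0.4944 0.2501]
 [0.6463 0.2424]
 [0.6287 0.0361]
 [0.4785 0.051 ]] [0.562  0.1449] [0.1521 0.2071 0.1509]
side slot [210.1429 214.9673] ((210.0, 214.5), (17.0, 4.0), 90.0) [0.518  0.1412 0.085 ]
[[0.5148 0.167 ]
 [0.5222 0.1661]
 [0.5207 0.1189]
 [0.5135 0.1199]]
side handle [253.8532 321.2267] ((253.5, 322.5), (21.0, 31.0), 90.0) [ 0.5733 -0.1469  0.144 ]
side block ((253.04052734375, 351.7567443847656), (47.34690475463867, 40.277748107910156), 9.462322235107422) [254.1143 354.908 ]
side plinth [[187.8763885498047, 179.79774475097656], [274.24285888671875, 177.25755310058594], [276.37939453125, 249.9005889892578], [190.012939453125, 252.44078063964844]] [[0.4769 0.2523]
 [0.6499 0.239 ]
 [0.6281 0.0371]
 [0.4812 0.05  ]] [0.559  0.1446] [0.1735 0.2031 0.1475]
```

View pics/crop1.png

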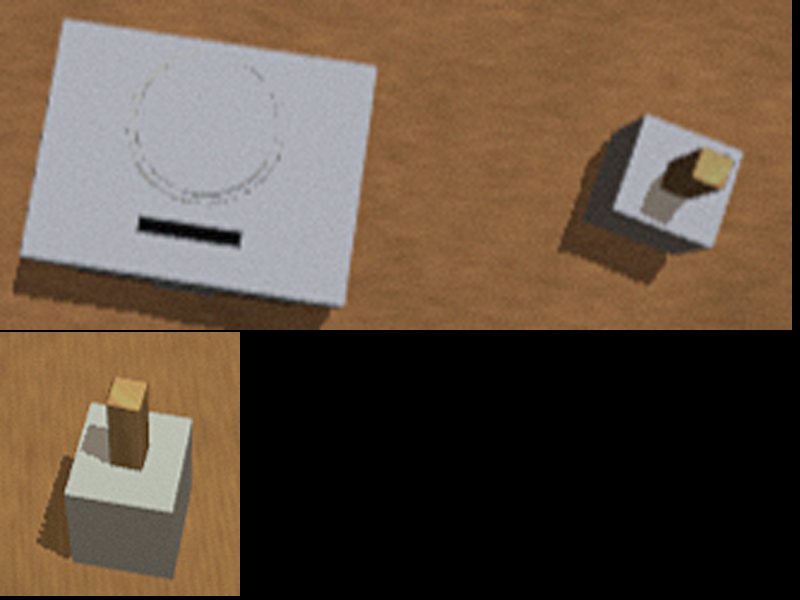

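The crop shows the slot clean and dark, with the block and handle squares both turned by about 19°. I'll combine the two views and set up the grasp.

```bash
python3 - <<'E'
from h import *
def tri(u,v):
    A=[];b=[]
    for n,q in(("top",u),("side",v)):
        c,d=ray(n,q);d/=np.linalg.norm(d);M=np.eye(3)-np.outer(d,d);A.append(M);b.append(M@c)
    return np.linalg.lstsq(np.vstack(A),np.hstack(b),rcond=None)[0]
f=lambda p:np.array(p)/3.3+[200,195]
g=lambda p:np.array(p)/2.4+[200,300-332/2.4]
ht=[(705,147),(733,155),(722,187),(693,180)];hs=[(116,378),(148,381),(143,411),(108,406)]
bt=[(647,114),(742,152),(712,247),(614,210)];bs=[(92,403),(191,419),(174,511),(66,494)]
for nm,t,s,z in(("handle",ht,hs,.144),("block",bt,bs,.08)):
    P=np.array([onz("top",f(p),z)[:2] for p in t]);Q=np.array([onz("side",g(p),z)[:2] for p in s])
    for X in(P,Q):
        e=np.roll(X,-1,0)-X;print(nm,X.mean(0),np.linalg.norm(e,axis=1),np.degrees(np.arctan2(e[:,1],e[:,0]))%90)
    print("tri",tri(f(np.mean(t,0)),g(np.mean(s,0))))
print("tri slot",tri((257,264.73),(210.14,214.7)))
o=ctrl.get_obs();print(R.from_rotvec(o["tool_rot"]).as_matrix())
for n,u,z in(("pot",(271,149),.055),("bowl",(332,157),.05),("peb",(390,167),.02),("cup",(116,221),.07)):print(n,onz("top",u,z))
E
```

```text
handle [ 0.5699 -0.1532] [0.0165 0.02   0.0168 0.0207] [77.6009 71.4488 80.1471 70.7089]
handle [ 0.5723 -0.1542] [0.0182 0.0201 0.0197 0.019 ] [76.1254 75.9684 73.0222 71.5955]
tri [ 0.5712 -0.1535  0.1427]
block [ 0.5695 -0.1536] [0.0625 0.063  0.0632 0.0647] [71.4248 72.7619 72.9199 72.1736]
block [ 0.5719 -0.1528] [0.0623 0.0625 0.0636 0.0635] [71.809  73.353  72.6907 72.1827]
tri [ 0.5706 -0.1537  0.0795]
tri slot [0.5178 0.1479 0.0796]
[[-0.9324 -0.0004  0.3614]
 [-0.3614  0.0016 -0.9324]
 [-0.0002 -1.     -0.0016]]
pot [0.7765 0.1376 0.055 ]
bowl [0.769  0.0012 0.05  ]
peb [ 0.7648 -0.1359  0.02  ]
cup [0.5893 0.4513 0.07  ]
```

Emit:
{"api": "jog_arm", "payload": {
  "moves": [
    [-20,0,-12,0,0,0],
    [-40,0,-23,0,0,0],
    [-40,0,-23,0,-0.1,0],
    [-40,0,-23,0,-0.1,0],
    [-40,0,-23,0,-0.1,0],
    [-40,0,-23,0,-0.1,0],
    [-38,0,0,0,-0.1,0],
    [-38,0,6,0,-0.1,0],
    [-38,0,10,0,-0.1,0],
    [-30,0,10,0,-0.1,0],
    [-10,0,0,0,-0.09,0],
    [0,0,0,0,0,0]
  ],
  "grip": 85,
  "grip_force": 40
}}

```text
t: 1.35
tool_pos: [0.4755, -0.2606, 0.2308]
tool_rot: [-1.047, 1.434, -1.432]
contact_force: [-0.3, -0.4, -0.5]
opening: 0.0847
```

```bash
cat >> h.py <<'E'
def go(tx,ty,tz=None,ang=None):
    "tool-axis shift mm to world target, and yaw turn about tool y (tool z at world angle ang, deg)"
    o=ctrl.get_obs();M=R.from_rotvec(o["tool_rot"]).as_matrix();p=o["tool_pos"]
    d=np.array([tx,ty,p[2] if tz is None else tz])-p
    a=np.degrees(np.arctan2(M[1,2],M[0,2]))
    print("t",o["t"],"pos",p,"tilt(y axis)",M[:,1],"ang",a,"F",o["contact_force"],"open",o["opening"]);print("shift now",M.T@d*1000)
    if ang is not None:print("turn wy",-np.radians(ang-a))
E
python3 -c "
from h import *
go(.5705,-.1535,.25,-17.6)"
```

```text
t 1.35 pos [ 0.4755 -0.2606  0.2308] tilt(y axis) [-0.0007  0.0007 -1.    ] ang -17.6706218382102 F [-0.2888 -0.4237 -0.5319] open 0.08472052175448046
shift now [-130.9151  -19.1645   57.9682]
turn wy -0.001232583600578682
```

Emit:
{"api": "jog_arm", "payload": {
  "moves": [
    [-33,-5,14.5,0,0,0],
    [-33,-5,14.5,0,0,0],
    [-33,-5,14.5,0,0,0],
    [-32,-4,14.5,0,0,0],
    [0,0,0,0,0,0],
    [0,0,0,0,0,0]
  ]
}}

```text
t: 1.95
tool_pos: [0.57, -0.1556, 0.25]
tool_rot: [-1.046, 1.436, -1.435]
contact_force: [0.7, -0.5, -0.7]
opening: 0.0854
```

```bash
python3 - <<'E'
from h import *
go(.5705,-.1535,.095,-17.6)
o=ctrl.get_obs();im=ctrl.get_image("wrist")[:,:,::-1];cv2.imwrite("pics/wrist1.png",im)
for z in(.144,.08):print(proj("wrist",[.5705,-.1535,z],o))
hsv=cv2.cvtColor(im,cv2.COLOR_BGR2HSV);H,S,V=[hsv[:,:,i].astype(int) for i in range(3)]
E
```

```text
t 1.95 pos [ 0.57   -0.1556  0.25  ] tilt(y axis) [-0.0009 -0.0005 -1.    ] ang -17.874878476276116 F [ 0.6657 -0.4924 -0.7146] open 0.08537252775188468
shift now [ -2.2277 154.9786  -0.0207]
turn wy -0.004797534453883324
[284.2778 203.6116]
[284.1681 184.2815]
```

View pics/wrist1.png

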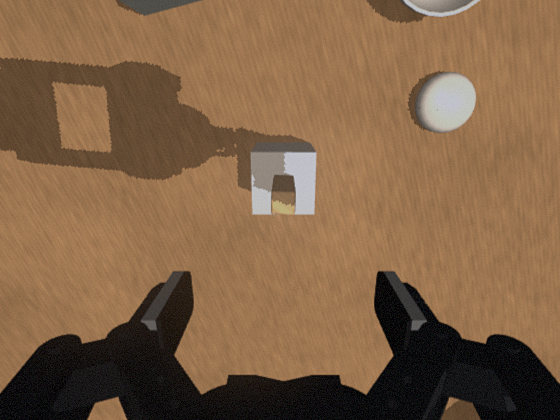

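The wrist view shows the block top at cols 251–316, rows 152–214. The handle top is near (284,203) and the prediction was (284.3,203.6), so it agrees and is square to the jaws. Descending to grasp.

Emit:
{"api": "jog_arm", "payload": {
  "moves": [
    [-1,20,0,0,-0.005,0],
    [-1,30,0,0,0,0],
    [0,30,0,0,0,0],
    [0,30,0,0,0,0],
    [0,25,0,0,0,0],
    [0,15,0,0,0,0],
    [0,5,0,0,0,0],
    [0,0,0,0,0,0]
  ]
}}

```text
t: 2.8
tool_pos: [0.5704, -0.1538, 0.0951]
tool_rot: [-1.048, 1.432, -1.431]
contact_force: [-0.1, 0.2, -0.2]
opening: 0.0852
```

Emit:
{"api": "jog_arm", "payload": {
  "moves": [
    [0,0,0,0,0,0],
    [0,0,0,0,0,0],
    [0,0,0,0,0,0],
    [0,0,0,0,0,0],
    [0,0,0,0,0,0],
    [0,0,0,0,0,0],
    [0,0,0,0,0,0],
    [0,0,0,0,0,0],
    [0,0,0,0,0,0],
    [0,0,0,0,0,0]
  ],
  "grip": 10,
  "grip_force": 40
}}

```text
t: 3.8
tool_pos: [0.5713, -0.1533, 0.0959]
tool_rot: [-1.048, 1.43, -1.431]
contact_force: [-1.0, 0.7, 5.9]
opening: 0.0194
```

Emit:
{"api": "jog_arm", "payload": {
  "moves": [
    [0,-5,0,0,0,0],
    [0,-10,0,0,0,0],
    [0,-15,0,0,0,0],
    [0,-15,0,0,0,0],
    [0,-15,0,0,0,0],
    [0,-20,0,0,0,0],
    [0,-20,0,0,0,0],
    [0,-20,0,0,0,0],
    [0,-5,0,0,0,0],
    [0,0,0,0,0,0],
    [0,0,0,0,0,0]
  ]
}}

```text
t: 4.9
tool_pos: [0.5705, -0.153, 0.2195]
tool_rot: [-1.049, 1.432, -1.43]
contact_force: [0.6, 0.4, -0.7]
opening: 0.0196
```

```bash
python3 - <<'E'
from h import *
go(.5178,.1479,.213,-4.8)
o=ctrl.get_obs();im=ctrl.get_image("wrist")[:,:,::-1]
s=ctrl.get_image("side")[:,:,::-1]
p=o["tool_pos"]
tip=p-[0,0,.088];print("pred tip wrist",proj("wrist",tip,o),"side",proj("side",tip))
a=im[100:400,130:430]
x,y=proj("side",tip).astype(int);print(x,y)
b=cv2.resize(s[max(0,y-100):y+50,max(0,x-60):x+60],None,fx=3,fy=3)
c=np.zeros((450,700,3),np.uint8);c[:300,:300]=a;c[:b.shape[0],310:310+b.shape[1]]=b
cv2.imwrite("pics/lift.png",c)
E
```

```text
t 4.9 pos [ 0.5705 -0.153   0.2195] tilt(y axis) [-0.0011  0.0004 -1.    ] ang -17.530240773405648 F [ 0.629   0.4392 -0.6803] open 0.01964519686585565
shift now [-271.0809    6.711  -140.8381]
turn wy -0.22218461606755793
pred tip wrist [284.55   213.4754] side [252.4553 330.621 ]
252 330
```

View pics/lift.png

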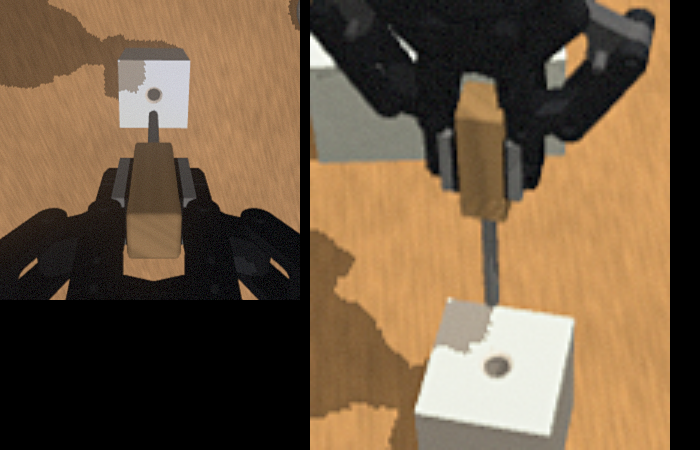

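The rod hangs straight: its tip is at wrist (283,212) against a predicted (284.5,213.5), and at side (252.3,331.6) against (252.5,330.6). The hole shows at wrist (284,195). Moving above the slot.

Emit:
{"api": "jog_arm", "payload": {
  "moves": [
    [-12,0,-6,0,0,0],
    [-24,0,-12,0,0,0],
    [-30,0,-16,0,0,0],
    [-35,0,-18,0,0,0],
    [-35,0,-18,0,0,0],
    [-35,0,-18,0,0,0],
    [-35,0,-18,0,0,0],
    [-30,0,-16,0,0,0],
    [-20,0,-12,0,-0.05,0],
    [-15,0,-7,0,-0.1,0],
    [0,0,0,0,-0.07,0],
    [0,0,0,0,0,0]
  ]
}}

```text
t: 6.2
tool_pos: [0.5163, 0.1487, 0.2196]
tool_rot: [-1.169, 1.272, -1.271]
contact_force: [0.7, -0.2, -0.7]
opening: 0.0193
```

```bash
python3 - <<'E'
from h import *
go(.5178,.1479,.2,-4.8)
E
```

```text
t 6.2 pos [0.5163 0.1487 0.2196] tilt(y axis) [-0.0013  0.0001 -1.    ] ang -4.841146997842737 F [ 0.7016 -0.2401 -0.7045] open 0.019279374192960365
shift now [ 0.6931 19.5689  1.612 ]
turn wy -0.0007181505896667609
```

Emit:
{"api": "jog_arm", "payload": {
  "moves": [
    [0.5,7,0.5,0,0,0],
    [0,9,0.5,0,0,0],
    [0,7,0.5,0,0,0],
    [0,4,0,0,0,0],
    [0,0,0,0,0,0],
    [0,0,0,0,0,0]
  ]
}}

```text
t: 6.8
tool_pos: [0.5187, 0.1468, 0.1932]
tool_rot: [-1.167, 1.273, -1.272]
contact_force: [0.0, 0.5, -0.9]
opening: 0.0194
```

```bash
python3 - <<'E'
from h import *
go(.5178,.1479,.2,-4.8)
o=ctrl.get_obs();im=ctrl.get_image("wrist")[:,:,::-1];s=ctrl.get_image("side")[:,:,::-1]
tip=o["tool_pos"]-[0,0,.088];print("tip w",proj("wrist",tip,o),"side",proj("side",tip),"slot w",proj("wrist",[.5178,.1479,.085],o))
a=cv2.resize(im[110:250,210:360],None,fx=4,fy=4,interpolation=cv2.INTER_CUBIC)
b=cv2.resize(s[170:270,185:235],None,fx=4,fy=4,interpolation=cv2.INTER_CUBIC)
c=np.zeros((560,800,3),np.uint8);c[:560,:600]=a;c[:400,600:]=b
cv2.imwrite("pics/slot.png",c);cv2.imwrite("pics/slotw.png",im)
E
```

```text
t 6.8 pos [0.5187 0.1468 0.1932] tilt(y axis) [-0.0003  0.     -1.    ] ang -4.954222005628628 F [ 0.0488  0.488  -0.8958] open 0.019411837697035104
shift now [-0.9945 -6.8067 -1.0093]
turn wy -0.0026916817772487875
tip w [284.6068 213.7282] side [209.472  204.7179] slot w [283.3122 204.4361]
```

View pics/slot.png

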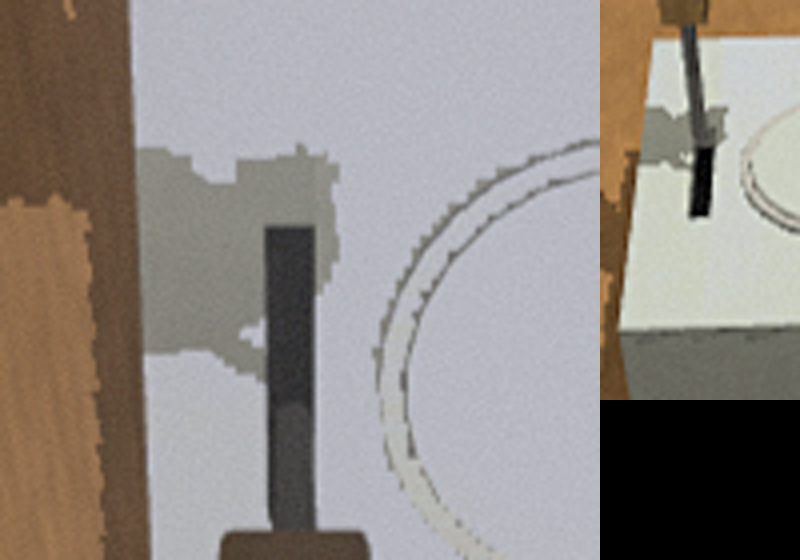

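The wrist crop shows slot edges at cols 267–317, rod edges at 274–313 and the slot's far end at row 227, so the rod is within about 0.3 mm of the slot's centreline. In the side crop the tip sits just over the slot.

```bash
python3 - <<'E'
from h import *
o=ctrl.get_obs();T=R.from_rotvec(o["tool_rot"]).as_matrix()
e=onz("wrist",(210+289.5/4,110+226/4),.085,o);u=np.array([.085,.9964,0]);c=e+.032*u
print("far end",e,"slot centre",c,"tip y in slot frame (mm)",(o["tool_pos"]-c)@u*1e3,"hole",)
print("slot at row of tip, toolz off mm",T[:,2]@(onz("wrist",(283.,212),.085,o)-o["tool_pos"])*1e3)
im=cv2.imread("pics/slotw.png");g=cv2.cvtColor(im,cv2.COLOR_BGR2GRAY)
for r in(170,180,190,200,206,216,222,230):
    x=np.where(g[r,260:305]<90)[0]+260;print(r,x.min(),x.max(),end="; ")
E
```

```text
far end [0.5202 0.1794 0.085 ] slot centre [0.5229 0.2113 0.085 ] tip y in slot frame (mm) -64.50162107813047 hole
slot at row of tip, toolz off mm -1.232117227361427
170 276 288; 180 276 288; 190 277 287; 200 277 287; 206 277 287; 216 277 287; 222 277 287; 230 277 287;
```

Emit:
{"api": "jog_arm", "payload": {
  "moves": [
    [-0.4,5,-0.3,0,0,0],
    [-0.3,5,-0.3,0,0,0],
    [0,4,0,0,0,0],
    [0,2,0,0,0,0],
    [0,1,0,0,0,0],
    [0,1,0,0,0,0],
    [0,1,0,0,0,0],
    [0,0,0,0,0,0],
    [0,0,0,0,0,0]
  ]
}}

```text
t: 7.8
tool_pos: [0.5182, 0.1477, 0.1744]
tool_rot: [-1.167, 1.272, -1.272]
contact_force: [-0.4, -0.3, -1.1]
opening: 0.0196
```

Emit:
{"api": "jog_arm", "payload": {
  "moves": [
    [0,1,0,0,0,0],
    [0,0.5,0,0,0,0],
    [0,0,0,0,0,0]
  ]
}}

```text
t: 8.1
tool_pos: [0.5181, 0.1477, 0.1727]
tool_rot: [-1.167, 1.272, -1.272]
contact_force: [-0.5, -0.2, -0.7]
opening: 0.0195
```

Emit:
{"api": "jog_arm", "payload": {
  "moves": [
    [0,1,0,0,0,0],
    [0,1,0,0,0,0],
    [0,0,0,0,0,0]
  ]
}}

```text
t: 8.4
tool_pos: [0.518, 0.1477, 0.1706]
tool_rot: [-1.168, 1.273, -1.272]
contact_force: [0.5, 0.3, -0.2]
opening: 0.0195
```

Emit:
{"api": "jog_arm", "payload": {
  "moves": [
    [0,1,0,0,0,0],
    [0,1,0,0,0,0],
    [0,1,0,0,0,0],
    [0,0,0,0,0,0]
  ]
}}

```text
t: 8.8
tool_pos: [0.518, 0.1477, 0.1675]
tool_rot: [-1.168, 1.273, -1.272]
contact_force: [-0.3, 0.3, -0.7]
opening: 0.0197
```

Emit:
{"api": "jog_arm", "payload": {
  "moves": [
    [0,3,0,0,0,0],
    [0,3,0,0,0,0],
    [0,3,0,0,0,0],
    [0,3,0,0,0,0],
    [0,2,0,0,0,0],
    [0,1,0,0,0,0],
    [0,0,0,0,0,0],
    [0,0,0,0,0,0]
  ]
}}

```text
t: 9.6
tool_pos: [0.5183, 0.1477, 0.1529]
tool_rot: [-1.167, 1.272, -1.272]
contact_force: [0.4, 0.1, -0.6]
opening: 0.0196
```

Tip is about 20 mm below the plinth top with no contact. Probing for the ledge in 1 mm steps.

Emit:
{"api": "jog_arm", "payload": {
  "moves": [
    [0,1,0,0,0,0],
    [0,1,0,0,0,0],
    [0,1,0,0,0,0],
    [0,1,0,0,0,0],
    [0,0,0,0,0,0]
  ]
}}

```text
t: 10.1
tool_pos: [0.518, 0.1477, 0.1486]
tool_rot: [-1.168, 1.273, -1.272]
contact_force: [-0.2, -0.4, -2.2]
opening: 0.02
```

Emit:
{"api": "jog_arm", "payload": {
  "moves": [
    [0,1,0,0,0,0],
    [0,0,0,0,0,0]
  ]
}}

```text
t: 10.3
tool_pos: [0.5181, 0.1477, 0.1477]
tool_rot: [-1.167, 1.272, -1.272]
contact_force: [0.9, 0.2, 0.1]
opening: 0.0195
```

Emit:
{"api": "jog_arm", "payload": {
  "moves": [
    [0,0.6,0,0,0,0],
    [0,0,0,0,0,0]
  ]
}}

```text
t: 10.5
tool_pos: [0.5181, 0.1477, 0.1471]
tool_rot: [-1.167, 1.272, -1.272]
contact_force: [0.6, 0.0, -0.0]
opening: 0.0193
```

Emit:
{"api": "jog_arm", "payload": {
  "moves": [
    [0,0.6,0,0,0,0],
    [0,0,0,0,0,0]
  ]
}}

```text
t: 10.7
tool_pos: [0.5183, 0.1477, 0.1469]
tool_rot: [-1.167, 1.272, -1.272]
contact_force: [0.2, 0.8, 1.8]
opening: 0.0194
```

Emit:
{"api": "jog_arm", "payload": {
  "moves": [
    [0,0.6,0,0,0,0],
    [0,0,0,0,0,0]
  ]
}}

```text
t: 10.9
tool_pos: [0.5184, 0.1477, 0.1468]
tool_rot: [-1.167, 1.272, -1.272]
contact_force: [-1.6, -0.5, 4.6]
opening: 0.0195
```

Emit:
{"api": "jog_arm", "payload": {
  "moves": [
    [0,0.6,0,0,0,0],
    [0,0,0,0,0,0]
  ]
}}

```text
t: 11.1
tool_pos: [0.5185, 0.1478, 0.1467]
tool_rot: [-1.167, 1.272, -1.272]
contact_force: [-2.3, -0.6, 7.1]
opening: 0.0196
```

Ledge found at TCP z≈0.1468 with a soft contact of about 4 N/mm. Next probe is 9 mm to +y.

Emit:
{"api": "jog_arm", "payload": {
  "moves": [
    [0,-3.6,0,0,0,0],
    [-4.5,0,0,0,0,0],
    [-4.5,0,0,0,0,0],
    [0,0,0,0,0,0],
    [0,1.8,0,0,0,0],
    [0,1.8,0,0,0,0],
    [0,0,0,0,0,0],
    [0,0,0,0,0,0]
  ]
}}

```text
t: 11.9
tool_pos: [0.5191, 0.1569, 0.1468]
tool_rot: [-1.167, 1.272, -1.272]
contact_force: [-2.5, 0.6, 6.1]
opening: 0.0195
```

Still ledge. Next +18 mm.

Emit:
{"api": "jog_arm", "payload": {
  "moves": [
    [0,-3.6,0,0,0,0],
    [-4.5,0,0,0,0,0],
    [-4.5,0,0,0,0,0],
    [0,0,0,0,0,0],
    [0,1.8,0,0,0,0],
    [0,1.8,0,0,0,0],
    [0,0,0,0,0,0],
    [0,0,0,0,0,0]
  ]
}}

```text
t: 12.7
tool_pos: [0.5199, 0.1658, 0.1468]
tool_rot: [-1.167, 1.272, -1.272]
contact_force: [-2.7, 0.5, 5.9]
opening: 0.0195
```

Emit:
{"api": "jog_arm", "payload": {
  "moves": [
    [0,-3.6,0,0,0,0],
    [7,0,0,0,0,0],
    [7,0,0,0,0,0],
    [7,0,0,0,0,0],
    [6,0,0,0,0,0],
    [0,0,0,0,0,0],
    [0,1.8,0,0,0,0],
    [0,1.8,0,0,0,0],
    [0,0,0,0,0,0],
    [0,0,0,0,0,0]
  ]
}}

```text
t: 13.7
tool_pos: [0.5173, 0.1389, 0.1452]
tool_rot: [-1.168, 1.272, -1.272]
contact_force: [-0.7, 0.0, -0.3]
opening: 0.0197
```

Recess found at about −9 mm: TCP z is 0.1452 with no force. Pressing in steps.

Emit:
{"api": "jog_arm", "payload": {
  "moves": [
    [0,1.5,0,0,0,0],
    [0,1,0,0,0,0],
    [0,0,0,0,0,0]
  ]
}}

```text
t: 14.0
tool_pos: [0.5176, 0.1389, 0.1437]
tool_rot: [-1.167, 1.272, -1.272]
contact_force: [-2.6, -0.0, 4.2]
opening: 0.0193
```

Emit:
{"api": "jog_arm", "payload": {
  "moves": [
    [0,1,0,0,0,0],
    [0,1,0,0,0,0],
    [0,0,0,0,0,0]
  ]
}}

```text
t: 14.3
tool_pos: [0.5177, 0.1389, 0.1419]
tool_rot: [-1.167, 1.272, -1.272]
contact_force: [-3.5, 0.2, 6.0]
opening: 0.0196
```

Emit:
{"api": "jog_arm", "payload": {
  "moves": [
    [0,1,0,0,0,0],
    [0,1,0,0,0,0],
    [0,0,0,0,0,0]
  ]
}}

```text
t: 14.6
tool_pos: [0.5177, 0.1389, 0.1401]
tool_rot: [-1.167, 1.272, -1.272]
contact_force: [-1.8, -0.0, 6.2]
opening: 0.0193
```

The tab is yielding at about 6 N. Going on past 6 mm.

Emit:
{"api": "jog_arm", "payload": {
  "moves": [
    [0,1,0,0,0,0],
    [0,1,0,0,0,0],
    [0,0,0,0,0,0]
  ]
}}

```text
t: 14.9
tool_pos: [0.5177, 0.1389, 0.138]
tool_rot: [-1.167, 1.272, -1.272]
contact_force: [-1.3, 0.1, 2.7]
opening: 0.0193
```

Emit:
{"api": "jog_arm", "payload": {
  "moves": [
    [0,1,0,0,0,0],
    [0,0.5,0,0,0,0],
    [0,0,0,0,0,0],
    [0,0,0,0,0,0],
    [0,0,0,0,0,0]
  ]
}}

```text
t: 15.4
tool_pos: [0.5177, 0.1389, 0.1361]
tool_rot: [-1.167, 1.272, -1.272]
contact_force: [-2.4, 0.7, 5.8]
opening: 0.0196
```

```bash
python3 - <<'E'
from h import *
a=ctrl.get_image("top")[:,:,::-1];s=ctrl.get_image("side")[:,:,::-1]
d=cv2.absdiff(a,cv2.imread("pics/top0.png")).sum(2)[285:305,200:320];print("top front strip diff",(d>60).sum())
c=np.hstack([cv2.resize(a[190:320,190:330],None,fx=2.8,fy=2.8),cv2.resize(s[150:280,150:290],None,fx=2.8,fy=2.8)]);cv2.imwrite("pics/press.png",c)
E
```

```text
top front strip diff 1913
```

View pics/press.png

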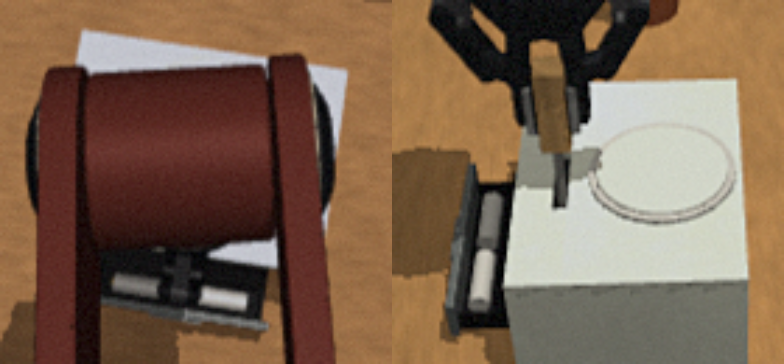

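The tray is out: the side view shows its front about 45 mm ahead of the plinth with the battery bay open. Withdrawing the rod.

Emit:
{"api": "jog_arm", "payload": {
  "moves": [
    [0,-5,0,0,0,0],
    [0,-8,0,0,0,0],
    [0,-10,0,0,0,0],
    [0,-10,0,0,0,0],
    [0,-12,0,0,0,0],
    [0,-15,0,0,0,0],
    [0,-15,0,0,0,0],
    [0,-8,0,0,0,0],
    [0,-2,0,0,0,0],
    [0,0,0,0,0,0]
  ]
}}

```text
t: 16.5
tool_pos: [0.5175, 0.1387, 0.2207]
tool_rot: [-1.167, 1.272, -1.272]
contact_force: [-0.7, 0.1, -0.8]
opening: 0.0196
```

```bash
python3 - <<'E'
from h import *
go(.5705,-.1533,.219,-17.6)
E
```

```text
t 16.5 pos [0.5175 0.1387 0.2207] tilt(y axis) [ 0.0005  0.0001 -1.    ] ang -4.925096876656037 F [-0.6717  0.0534 -0.8186] open 0.019618742312796037
shift now [286.4141   1.7521  77.8877]
turn wy 0.22121879187366514
```

Emit:
{"api": "jog_arm", "payload": {
  "moves": [
    [12,0,3,0,0,0],
    [24,0,6,0,0,0],
    [30,0,8,0,0,0],
    [35,0,10,0,0,0],
    [35,0,10,0,0,0],
    [35,0,10,0,0,0],
    [35,0,10,0,0,0],
    [35,0,9,0,0,0],
    [29,0,7,0,0,0],
    [16,0,5,0,0.1,0],
    [0,0,0,0,0.12,0],
    [0,0,0,0,0,0]
  ]
}}

```text
t: 17.7
tool_pos: [0.5698, -0.1542, 0.2191]
tool_rot: [-1.049, 1.434, -1.431]
contact_force: [-0.1, 0.8, 0.1]
opening: 0.0196
```

Emit:
{"api": "jog_arm", "payload": {
  "moves": [
    [0,0,0,0,0,0],
    [0,0,0,0,0,0],
    [0,0,0,0,0,0]
  ]
}}

```text
t: 18.0
tool_pos: [0.5704, -0.1526, 0.2203]
tool_rot: [-1.05, 1.43, -1.43]
contact_force: [-0.7, 0.7, -1.0]
opening: 0.0194
```

```bash
python3 - <<'E'
from h import *
go(.5705,-.1533,.185,-17.6)
E
```

```text
t 18.0 pos [ 0.5704 -0.1526  0.2203] tilt(y axis) [-0.0002 -0.     -1.    ] ang -17.4395579546174 F [-0.6883  0.6791 -0.9658] open 0.01940257961397324
shift now [ 0.6482 35.2883  0.2893]
turn wy 0.0028002419505605758
```

Lower to just above the mouth and look at tip versus hole.

Emit:
{"api": "jog_arm", "payload": {
  "moves": [
    [0.3,8,0,0,0,0],
    [0.3,12,0,0,0,0],
    [0,10,0,0,0,0],
    [0,5,0,0,0,0],
    [0,0,0,0,0,0],
    [0,0,0,0,0,0]
  ]
}}

```text
t: 18.6
tool_pos: [0.5704, -0.1535, 0.1852]
tool_rot: [-1.049, 1.431, -1.431]
contact_force: [-1.7, -0.5, -0.5]
opening: 0.0196
```

```bash
python3 - <<'E'
from h import *
go(.5705,-.1533,.165,-17.6)
o=ctrl.get_obs();im=ctrl.get_image("wrist")[:,:,::-1];s=ctrl.get_image("side")[:,:,::-1]
tip=o["tool_pos"]-[0,0,.088];print(proj("wrist",tip,o),proj("side",tip),proj("wrist",[.5705,-.1533,.08],o))
a=cv2.resize(im[150:270,220:350],None,fx=3.5,fy=3.5,interpolation=cv2.INTER_CUBIC)
b=cv2.resize(s[310:400,215:295],None,fx=4,fy=4,interpolation=cv2.INTER_CUBIC)
c=np.zeros((420,790,3),np.uint8);c[:a.shape[0],:a.shape[1]]=a;c[:b.shape[0],460:460+b.shape[1]]=b
cv2.imwrite("pics/hole.png",c)
E
```

```text
t 18.6 pos [ 0.5704 -0.1535  0.1852] tilt(y axis) [-0.0002  0.0001 -1.    ] ang -17.525451278276236 F [-1.7226 -0.5461 -0.5262] open 0.019623779583769877
shift now [-0.239  20.2358  0.0861]
turn wy 0.0013011206472327264
[284.4353 213.4661] [253.1478 345.1271] [284.4792 206.1758]
```

View pics/hole.png

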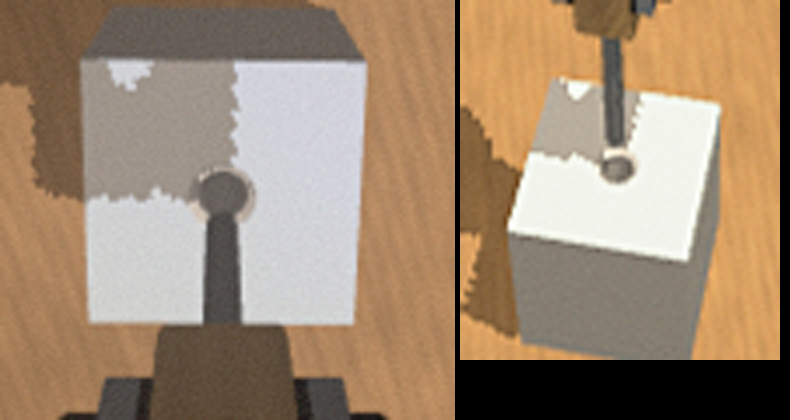

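The wrist crop shows the hole centre at (223,195), which is pixel (283.7,205.7) against a predicted (284.5,206.2). The rod is in line at col 222. Inserting.

Emit:
{"api": "jog_arm", "payload": {
  "moves": [
    [0,6,0,0,0,0],
    [0,6,0,0,0,0],
    [0,4,0,0,0,0],
    [0,3,0,0,0,0],
    [0,3,0,0,0,0],
    [0,3,0,0,0,0],
    [0,0,0,0,0,0]
  ]
}}

```text
t: 19.4
tool_pos: [0.5701, -0.1534, 0.1598]
tool_rot: [-1.049, 1.432, -1.43]
contact_force: [0.1, 0.5, -0.5]
opening: 0.0198
```

Emit:
{"api": "jog_arm", "payload": {
  "moves": [
    [0,5,0,0,0,0],
    [0,10,0,0,0,0],
    [0,10,0,0,0,0],
    [0,10,0,0,0,0],
    [0,10,0,0,0,0],
    [0,8,0,0,0,0],
    [0,5,0,0,0,0],
    [0,3,0,0,0,0],
    [0,1,0,0,0,0],
    [0,0,0,0,0,0]
  ]
}}

```text
t: 20.4
tool_pos: [0.5706, -0.1536, 0.0986]
tool_rot: [-1.048, 1.431, -1.431]
contact_force: [-0.5, 0.4, -0.1]
opening: 0.0197
```

Emit:
{"api": "jog_arm", "payload": {
  "moves": [
    [0,1,0,0,0,0],
    [0,1,0,0,0,0],
    [0,0.7,0,0,0,0],
    [0,0.5,0,0,0,0],
    [0,0,0,0,0,0]
  ]
}}

```text
t: 20.9
tool_pos: [0.5705, -0.1536, 0.0959]
tool_rot: [-1.049, 1.431, -1.431]
contact_force: [-2.9, 0.0, 3.7]
opening: 0.0194
```

Emit:
{"api": "jog_arm", "payload": {
  "moves": [
    [0,0,0,0,0,0],
    [0,0,0,0,0,0],
    [0,0,0,0,0,0],
    [0,0,0,0,0,0],
    [0,0,0,0,0,0],
    [0,0,0,0,0,0],
    [0,0,0,0,0,0],
    [0,0,0,0,0,0],
    [0,0,0,0,0,0],
    [0,0,0,0,0,0]
  ],
  "grip": 85
}}

```text
t: 21.9
tool_pos: [0.5704, -0.1535, 0.0952]
tool_rot: [-1.049, 1.431, -1.431]
contact_force: [-0.4, -0.3, -0.6]
opening: 0.0849
```

Emit:
{"api": "jog_arm", "payload": {
  "moves": [
    [0,-5,0,0,0,0],
    [0,-10,0,0,0,0],
    [0,-20,0,0,0,0],
    [0,-30,0,0,0,0],
    [0,-30,0,0,0,0],
    [0,-30,0,0,0,0],
    [0,-15,0,0,0,0],
    [0,-5,0,0,0,0],
    [0,0,0,0,0,0],
    [0,0,0,0,0,0]
  ]
}}

```text
t: 22.9
tool_pos: [0.5696, -0.1532, 0.2383]
tool_rot: [-1.05, 1.434, -1.429]
contact_force: [-0.7, 0.4, -0.7]
opening: 0.0849
```

```bash
python3 - <<'E'
from h import *
go(.5705,-.1535,.25,-17.6)
o=ctrl.get_obs();im=ctrl.get_image("wrist")[:,:,::-1];s=ctrl.get_image("side")[:,:,::-1]
print(proj("wrist",[.5705,-.1535,.144],o),proj("side",[.5705,-.1535,.144]))
c=np.hstack([cv2.resize(im[130:280,200:370],(400,353)),cv2.resize(s[150:410,150:410],(353,353))]);cv2.imwrite("pics/end.png",c)
E
```

```text
t 22.9 pos [ 0.5696 -0.1532  0.2383] tilt(y axis) [-0.0028  0.0011 -1.    ] ang -17.530309102458315 F [-0.71    0.4254 -0.6935] open 0.08486423601587816
shift now [  0.0501 -11.7452   0.949 ]
turn wy 0.0012163356207724565
[286.0017 210.9111] [252.2447 325.5007]
```

View pics/end.png

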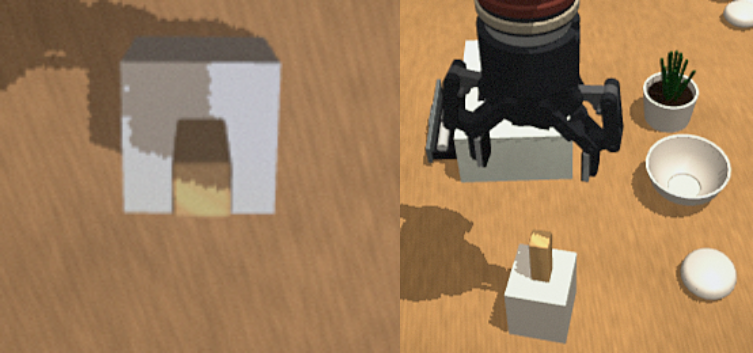

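The rod stands upright and fully seated in the block, its handle top near the predicted pixels. The gripper is clear of everything, the tray is still out, and the bystanders shown (plant, bowl, pebble) are where they were.

```bash
python3 -c "
from station import ctrl
print(ctrl.finish_job())"
```

```text
the job is handed in; nothing more can be done
None
```

The battery tray is out and the rod is back in its block. I handed the job in at about 23 s of the 72 s allowed, and it reported no verdict.

- **What I did:** I gripped the rod by its handle, lifted it out and lowered it through the slot. The probes at 0, +9 and +18 mm along the slot met solid ledge. The recess was at about −9 mm. I pressed the tab roughly 7 mm and the tray sprang out.
- **Forces:** the highest reading at the plinth was about 7 N, while the tip was on the ledge, against the 30 N limit.
- **Last checks:** the final pictures show the rod upright with its handle resting on the block. At release the gripper was at the same height as when it picked the rod up (0.0959 m). The tray was still out in the side view, and the gripper was open and clear.
- **Not checked:** the plant pot, bowl and pebble look unmoved in the final picture, but the cup was out of view at the end. The arm did not go near it.

No check failed or disagreed. The top and side camera estimates differed by 2–3 mm, and I settled that with wrist-camera views.

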